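# Load a receiver under the sprung arm of a hold-down cradle

## Task

Load the receiver into the hold-down cradle: push the wedge in under the sprung arm until the arm rests up on the wedge's flat top and let go of it, then slide the receiver along its channel beneath the raised arm until it is home against the end stop. Then draw the wedge out so that the arm comes down and clamps the receiver, and set the wedge down on its base on the bench, clear of the cradle. Leave the other things on the bench where they are.

Things in the scene. Friction and masses are not known exactly. Their poses are not given: they have to be found in the camera images.
- cradle: Hold-down cradle fixed to the bench; place and yaw vary. Aluminium base plate 240 x 240 x 10 mm. Origin: centre of the plate's underside, z up; wedge and receiver are pushed in along its +x, away from the robot. A steel arm (bar 24 mm wide, 12 thick) crosses over it along y at x = 33 to 57 mm, centre line 55 mm over the bench when down, free end at y = -72.
- receiver_home (a point): Fixed in the cradle at its x = 20, y = -45, z = 10 mm (on the plate): where the receiver's origin is when home. Channel along cradle x, between two rails 4 mm high and 4 wide whose inner faces are 58 mm apart, from cradle x = -110 (open) to the end stop, a block 18 mm high, 56 wide, with its face at x = 75 mm.
- wedge_place (a point): Fixed in the cradle at its x = 35, y = 40, z = 10 mm (on the plate): a good place for the wedge's origin, nose to +x, to hold the arm up. The lane along cradle x through this point has no rails; the plate is clear there from x = -120 to 120 mm.
- hold_arm (a joint): Angle of the sprung arm, rad: 0 down at its stop, grows as the free end rises, 0.6 at most; about 0.145 with its ball on the wedge's flat top, about 0.065 when it clamps the receiver. Hinged between two cheeks 66 mm high at cradle y = 108 mm. A spring presses it down: about 2.5 N at the foot, 6 N on the wedge; pushing the wedge in takes 8 to 15 N.
- ball_point (a point): Lowest point of the steel ball (diameter 20 mm) under the arm, 68 mm from the hinge, at cradle x = 45, y = 40 mm; 14 mm above the plate with the arm down. The wedge goes under it.
- foot_point (a point): Lowest point of the round rubber foot (40 mm along x, 16 thick) under the arm's free end, 153 mm from the hinge, at cradle x = 45, y = -45 mm; 26 mm above the bench with the arm down, about 48 on the wedge. It presses on the receiver, whose top in the channel is 36 mm above the bench; the receiver itself cannot push the arm up.
- wedge: Loose grey plastic wedge, 150 mm long (x), 36 wide (y), 130 g. Origin: centre of its underside, x to the nose, z up. Flat top 25 mm high, x = -75 to 30, then a ramp to the 5 mm thick nose at x = 75. Grip fin on top: x = -70 to -40, 16 wide, 25 to 60 mm above the underside. Starts on the bench left or right of the cradle, nose roughly away from the robot. Under the arm it stays by friction.
- receiver: Loose black receiver, a flat plastic box 110 mm long (x), 52 mm wide (y), 26 mm high, about 180 g. Origin at the centre of its underside, x along its length, z up; both ends are alike and either may go in first. Starts flat on the bench on the other side of the cradle from the wedge.
- adapter: Bystander: black power adapter block 75 x 42 x 30 mm, with a stub at one end; origin under its centre.
- remote_control: Bystander: black remote control 150 x 42 x 16 mm with rows of grey keys; origin under its centre.
- screwdriver: Bystander: screwdriver about 190 mm long, lying on the bench at the far left.
- tape_roll: Bystander: ring of tape lying flat at the right, 90 mm across, 24 mm high; origin under its centre.

How it is judged:
By the outcome, as a careful person would: the job done as asked, in the order asked, and still so for the second after the job is handed in, with the robot touching nothing.
It also fails if it takes over 72 s, if anything falls off the work surface, if the arm or the gripper's body presses on something with over 40 N, if the wrist force passes 120 N, or if a joint passes its speed limit or range.

## Robot

A 6-joint arm with a two-finger parallel gripper is mounted at the origin on the work surface. World frame = base frame: x ahead of the robot, y to its left, z up, the work surface at z = 0. Lengths are in mm, angles in rad, forces in N, time in s.
With the tool pointing down it reaches from about 275 to 750 mm from the base axis. Payload 10.2 kg.
Tool frame: the origin (TCP) lies on the centre line of the jaws, within the pads' length; the fingertips stand 8 mm ahead of it and the grasp point (between the pads) lies 11 mm behind it; x points along the fingers, y is the direction in which the jaws open and shut, and the axes are right-handed (so a half turn about x gives the same grasp; the last joint's range is limited). The gripper opens to 85 mm and grips with 20 to 120 N. Pads are 22 mm wide; open, the fingers measure 114 mm over their backs; the gripper's body (76 mm by 85 mm) begins 54 mm behind the grasp point. The pads swing forward as they close: fully open they stand 13 mm farther back than shut.
Start: joints at [-1.515, 0.313, 1.498, -0, 1.331, -0.223], TCP at [144.468, -504.738, 239.294] pointing down, gripper open.
Joint ranges: [-2.94, 2.94], [-0.97, 2.17], [0.19, 2.56], [-1.23, 4.37], [0.02, 3.11], [-2.88, 2.88]. Speed limits (rad/s): [2.39, 2.39, 3.01, 3.14, 3.14, 3.14].

## Interface

Orientations are given as a unit quaternion [w, x, y, z].
In Python, from rig import ctrl, vision, workorder gives the robot as it stands. The module is installed in compiled form; this text tells all that it offers.
- The arm moves only by the shell command python3 -m jog 'ROWS' [OPENING] [FORCE]. ROWS is JSON, a list that holds one entry, the list of rows, each a list of 6 numbers: the shift along the tool's x, y, z in m, then the turn, a rotation vector about the tool's x, y, z in rad. A call has 1 to 12 rows; each row shifts and turns the commanded pose from where the row before left it, along the tool's axes as they then stand; what a row does not reach is not made up. A row lasts 1/8 s, in which the tool goes at most 62.5 mm and 10.7 degrees, less where a joint would pass 70% of its speed; a pose out of reach is approached as far as the arm can. A call is refused whole if a number of a shift passes 0.0625 or a number of a turn 0.188, either way. A call with a gripper value outside its range is refused whole. OPENING is the closure in counts, from 0 (fully open) to 255 (shut), set as the call begins (- or left out, the last holds). The fingers move at their own pace and stop on an object; FORCE is the grip in N (left out, the last holds). Time passes only in rows, so rows that do not move let the fingers close. It gives the time, the measured TCP pose, the force and the opening at its end, in the units of the state.
- ctrl.sense(): the state, without advancing time (a new reading comes with each control period).
- vision.capture(name): name is "side" or "top" or "wrist"; returns a dict with "image" (400x640x3 uint8, red, green, blue), "mtx" (3x3 intrinsics, pixels), "R" (3x3) and "t" (3): a world point X has camera coordinates R X + t; the wrist camera has in their place "hand_eye" (4x4, takes a point from camera to tool coordinates, whose origin is the TCP and whose axes are the tool frame's). Camera axes: x right, y down, z forward; pixel columns grow to the right and rows downward; lengths in mm; the calibration is good to about 2 mm. A picture is of the moment at which its call begins: read the wrist's pose just before it. There is no depth.
- workorder.finish_job(): hands the job in, once; it reports no verdict.
The state is a dict: "time_s": time; "joints": joint angles; "dq": joint speeds; "tau": joint torques, N m; "eef_pos": TCP position; "ee_rot": TCP orientation; "force": force on the tool from outside, world axes, zero at the start; "wrist_torque": the same for the moment, N m; "grip_width": opening from 0.0 (shut) to 1.0 (fully open).
Only numpy, scipy, OpenCV 4.12 (cv2) and the standard library are available. Lean on these libraries where they do the work, as an engineer would, in place of code of your own. Each camera call takes 0.05 s, during which the arm holds its last target.

## Working session

There is one attempt and no reset: what is moved stays moved. The work goes in short steps, Python scripts to look and compute and a shell command to move; the robot and the scene stay as the last step left them, time stands still between calls to the robot, and variables do not carry over. Pictures are saved under pics/ and viewed, and the job is handed in when it is done.

```bash
mkdir -p pics; ls; python3 - <<'E'
from rig import ctrl, vision, workorder
import cv2
s=ctrl.sense(); print(s)
for n in("top","side","wrist"):
    c=vision.capture(n); cv2.imwrite(f"pics/{n}0.png",c["image"][:,:,::-1]); print(n,{k:v for k,v in c.items() if k!="image"})
E
```

```text
pics
{'time_s': 0.0, 'joints': array([-1.51538206e+00,  3.13434056e-01,  1.49849211e+00,  1.15843239e-05,
        1.33105696e+00, -2.23408378e-01]), 'dq': array([ 7.86656287e-04,  2.10003428e-03, -1.64433901e-05,  4.19520027e-04,
       -6.10992451e-04, -1.62491299e-03]), 'tau': array([ 6.48835648e-04, -4.12269115e+01, -2.59739631e+01, -1.53722344e-04,
        4.18416443e-03,  2.11923339e-05]), 'eef_pos': array([ 144.46343818, -504.44065553,  238.72253802]), 'ee_rot': array([ 0.09776915,  0.70029159,  0.09874823, -0.70020117]), 'force': array([-0.08979263, -0.29629726, -0.3849842 ]), 'wrist_torque': array([ 0.04635836, -0.0107961 , -0.01776901]), 'grip_width': 0.9988209700496102}
top {'mtx': array([[444.24451392,   0.        , 324.21881045],
       [  0.        , 444.24451392, 196.8976536 ],
       [  0.        ,   0.        ,   1.        ]]), 'R': array([[-0.01719155, -0.99983237, -0.00629945],
       [-0.99429976,  0.0177588 , -0.10513139],
       [ 0.10522564,  0.00445617, -0.99443839]]), 't': array([  25.98500967,  598.4284969 , 1359.12356528])}
side {'mtx': array([[377.5292138 ,
[... 163 characters left out ...]
39998027,  0.01638396],
       [-0.22437604,  0.4793026 , -0.84848359],
       [ 0.33152382, -0.78120727, -0.52896801]]), 't': array([533.92643325, 186.98987145, 964.55892176])}
wrist {'mtx': array([[291.53507192,   0.        , 313.52255432],
       [  0.        , 291.53507192, 198.19284495],
       [  0.        ,   0.        ,   1.        ]]), 'hand_eye': array([[ 2.81276993e-05, -2.89889822e-01,  9.57060024e-01,
        -1.34252328e+02],
       [ 9.99999995e-01, -8.40816940e-05, -5.48577154e-05,
         4.23267295e-01],
       [ 9.63739215e-05,  9.57060021e-01,  2.89889818e-01,
        -7.40970116e+01],
       [ 0.00000000e+00,  0.00000000e+00,  0.00000000e+00,
         1.00000000e+00]])}
```

View pics/top0.png

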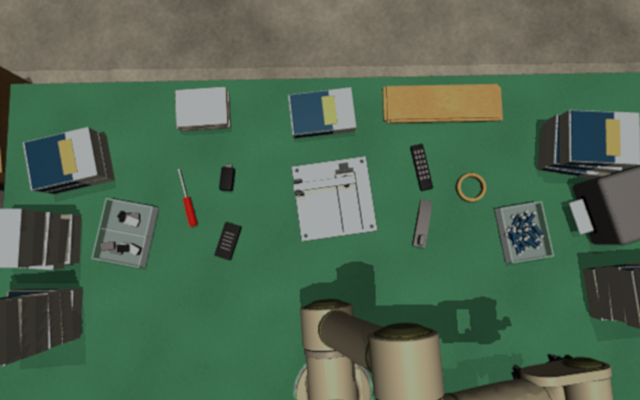

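View pics/side0.png

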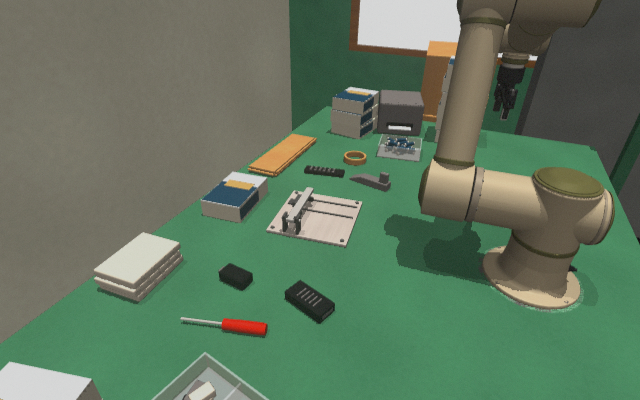

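View pics/wrist0.png

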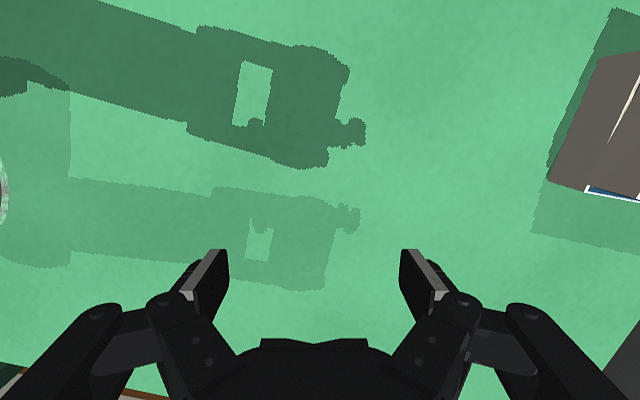

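The top view shows the cradle at about (334,199), the wedge at (422,224) with its fin near (420,239), the receiver at (228,240), the adapter at (228,178) and the remote at (421,167). Next I'll measure them.

```bash
cat > h.py <<'E'
import numpy as np, cv2
from rig import ctrl, vision
def ray(c,px,z):
    d=np.linalg.inv(c["mtx"])@np.array([px[0],px[1],1.0]); R=c["R"];o=-R.T@c["t"];d=R.T@d
    return o+d*(z-o[2])/d[2]
def proj(c,X):
    p=c["R"]@np.array(X,float)+c["t"]; q=c["mtx"]@p; return q[:2]/q[2]
def q2R(q):
    w,x,y,z=q
    from scipy.spatial.transform import Rotation as Ro
    return Ro.from_quat([x,y,z,w]).as_matrix()
def wristcam():
    s=ctrl.sense(); c=dict(vision.capture("wrist")); H=c["hand_eye"]; R=q2R(s["ee_rot"])
    Rw=R@H[:3,:3]; o=R@H[:3,3]+s["eef_pos"]; c["R"]=Rw.T; c["t"]=-Rw.T@o
    return c,s
def crop(c,name,x0,y0,x1,y1,k):
    im=c["image"][y0:y1,x0:x1,::-1]; cv2.imwrite("pics/"+name,cv2.resize(im,None,fx=k,fy=k,interpolation=cv2.INTER_CUBIC))
E
python3 - <<'E'
from h import *
c=vision.capture("top"); im=c["image"]
crop(c,"topc.png",200,130,460,290,3)
hsv=cv2.cvtColor(im,cv2.COLOR_RGB2HSV)
print(hsv[190,422],hsv[226,422],hsv[240,228],hsv[220,320],hsv[200,260])
m=((hsv[...,1]<70)).astype(np.uint8)*255
m=((hsv[...,1]<90)|(hsv[...,2]<45)).astype(np.uint8)
n,l,st,ce=cv2.connectedComponentsWithStats(m)
for i in range(1,n):
    if 200<ce[i][0]<470 and 130<ce[i][1]<290 and st[i,4]>60:
        cs,_=cv2.findContours((l==i).astype(np.uint8),0,2); r=cv2.minAreaRect(cs[0])
        print(st[i],ce[i],r,[ray(c,p,z)[:2].round(0) for p,z in [(p,10) for p in cv2.boxPoints(r)]])
cv2.imwrite("pics/m.png",m[130:290,200:460]*255)
E
```

```text
[68 97 42] [ 13  20 114] [10 21 73] [ 90   6 167] [ 71 121 112]
[411 144  22  47 570] [421.12105263 167.05789474] ((421.1611633300781, 167.00881958007812), (45.21070098876953, 12.809698104858398), 77.19573211669922) [array([ 759., -263.]), array([ 768., -303.]), array([ 625., -329.]), array([ 616., -289.])]
[ 291  156   87   86 5928] [333.64878543 198.28272605] ((333.59002685546875, 198.12998962402344), (76.79179382324219, 78.06458282470703), 81.8698959350586) [array([704., 125.]), array([ 735., -123.]), array([ 491., -151.]), array([461.,  93.])]
[220 163  15  28 332] [227.0060241  177.43072289] ((227.0426788330078, 176.6158447265625), (13.251785278320312, 27.276588439941406), 6.34019136428833) [array([631., 351.]), array([719., 342.]), array([713., 300.]), array([626., 309.])]
[412 199  20  49 646] [422.26315789 223.26780186] ((422.39105224609375, 223.06675720214844), (13.776266098022461, 48.32511901855469), 9.688787460327148) [array([ 442., -256.]), array([ 592., -287.]), array([ 584., -330.]), array([ 434., -298.])]
[215 223  26  37 590] [227.69830508 240.73389831] ((227.60003662109375, 240.7000274658203), (16.76007080078125, 35.10127639770508), 18.434947967529297) [array([425., 365.]), array([529., 330.]), array([511., 280.]), array([407., 315.])]
```

View pics/topc.png

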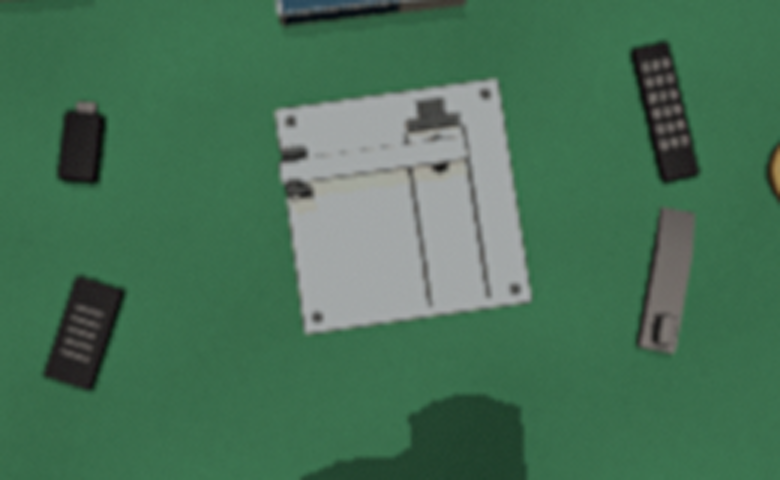

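```bash
cat >> h.py <<'E'
def delta(p,ax):
    """target TCP p (mm) ; ax: world yaw (rad) wanted for tool y axis (mod pi). Assumes tool points down."""
    s=ctrl.sense(); R=q2R(s["ee_rot"]); d=R.T@(np.array(p,float)-s["eef_pos"])
    cur=np.arctan2(R[1,1],R[0,1]); a=(ax-cur+np.pi/2)%np.pi-np.pi/2
    print("pos",s["eef_pos"].round(1),"d_tool mm",d.round(1),"turn about tool x",round(-a,4),"tilt",R[:,0].round(3),"yaw y",round(cur,3),"j6",s["joints"][5].round(2),"t",s["time_s"],"F",s["force"].round(1),"g",round(s["grip_width"],3))
E
python3 - <<'E'
from h import *
print(q2R(ctrl.sense()["ee_rot"]).round(3))
a=-0.204
delta([459+25,-282,200],a+np.pi/2)
E
```

```text
[[-0.     0.275 -0.961]
 [ 0.001 -0.961 -0.275]
 [-1.    -0.001 -0.   ]]
pos [ 144.5 -504.6  239. ] d_tool mm [  39.1 -120.5 -387.7] turn about tool x 0.4828 tilt [-0.     0.001 -1.   ] yaw y -1.292 j6 -0.22 t 0.2 F [ 0.7 -0.1 -0.2] g 1.002
```

```bash
python3 -m jog '[[[0.0056,-0.0172,-0.0554,0,0,0],[0.0056,-0.0172,-0.0554,0,0,0],[0.0056,-0.0172,-0.0554,0,0,0],[0.0056,-0.0172,-0.0554,0,0,0],[0.0056,-0.0172,-0.0554,0,0,0],[0.0056,-0.0172,-0.0554,0,0,0],[0.0055,-0.0172,-0.0553,0,0,0],[0,0,0,0.16,0,0],[0,0,0,0.16,0,0],[0,0,0,0.163,0,0],[0,0,0,0,0,0]]]' 0
python3 - <<'E'
from h import *
delta([484,-282,200],-0.204+np.pi/2)
c,s=wristcam(); crop(c,"w1.png",0,0,640,400,1.25)
c=vision.capture("top"); crop(c,"t1.png",200,130,460,290,3)
E
```

```text
time_s: 1.58
eef_pos: [484.0, -282.2, 200.0]
ee_rot: [0.072, -0.703, 0.071, 0.704]
force: [-0.4, -0.9, 0.3]
grip_width: 1.0
pos [ 484.  -282.2  200. ] d_tool mm [ 0.  -0.2  0.1] turn about tool x 0.0013 tilt [-0.  0. -1.] yaw y -1.773 j6 1.04 t 1.575 F [-0.4 -0.9  0.3] g 1.0
```

View pics/w1.png

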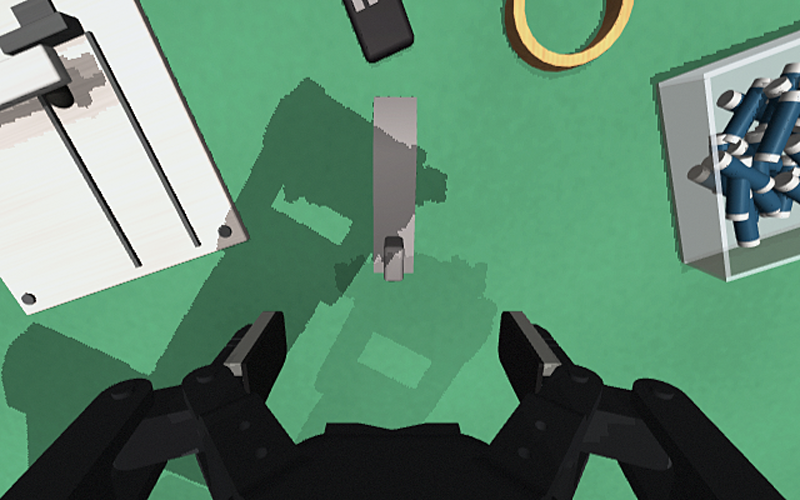

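```bash
python3 - <<'E'
from h import *
c,s=wristcam()
crop(c,"w1z.png",270,60,370,240,4.4) if 0 else cv2.imwrite("pics/w1z.png",cv2.resize(c["image"][60:240,270:370,::-1],None,fx=3.3,fy=3.3,interpolation=cv2.INTER_NEAREST))
k=1.25
for n,p,z in [("noseL",(374,97),5),("noseR",(417,97),5),("crestL",(373,150),25),("rearL",(374,272),25),("rearR",(413,272),25)]:
    print(n,ray(c,(p[0]/k,p[1]/k),z).round(1))
for n,p in [("cnL",(27,314)),("cnR",(246,240))]: print(n,ray(c,(p[0]/k,p[1]/k),10).round(1))
for n,p in [("r1",(138,265)),("r2",(198,245)),("r2far",(90,33))]: print(n,ray(c,(p[0]/k,p[1]/k),14).round(1))
E
```

```text
noseL [ 591.4 -289.1    5. ]
noseR [ 584.2 -324.4    5. ]
crestL [ 550.1 -280.2   25. ]
rearL [ 445.6 -258.2   25. ]
rearR [ 438.6 -292.7   25. ]
cnL [465.3  88.   10. ]
cnR [ 494.7 -147.1   10. ]
r1 [492.4 -42.7  14. ]
r2 [ 499.7 -104.3   14. ]
r2far [680.  -82.3  14. ]
```

View pics/w1z.png

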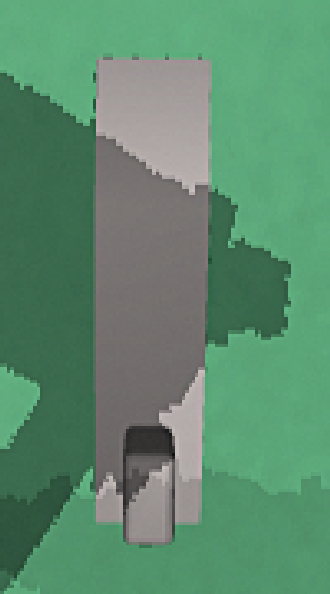

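The wedge's nose edge and rear edge come out 149 mm apart (150 given). The cradle's near edge measures 237 mm (240 given), and the rails' midpoint falls within 1 mm of where it should be. Next I'll grasp the fin.

```bash
python3 - <<'E'
from h import *
c,s=wristcam()
print(ray(c,(315.2,198.2),60).round(1),ray(c,(315.2,225.2),60).round(1))
delta([461.2,-279.6,37],-0.2116+np.pi/2)
E
```

```text
[ 475.  -282.4   60. ] [ 447.  -276.7   60. ]
pos [ 484.  -282.3  200.2] d_tool mm [163.2   1.9  22.9] turn about tool x 0.0096 tilt [-0.  0. -1.] yaw y -1.773 j6 1.04 t 1.775 F [-0.1  0.6  0.8] g 1.0
```

```bash
python3 -m jog '[[[0,0.0019,0.0229,0.0096,0,0],[0.05,0,0,0,0,0],[0.05,0,0,0,0,0],[0.04,0,0,0,0,0],[0.023,0,0,0,0,0],[0,0,0,0,0,0]]]' 90
python3 - <<'E'
from h import *
delta([461.2,-279.6,37],-0.2116+np.pi/2)
c,s=wristcam(); crop(c,"w2.png",0,0,640,400,1.25)
E
```

```text
time_s: 2.52
eef_pos: [460.6, -279.0, 36.0]
ee_rot: [0.076, -0.702, 0.074, 0.704]
force: [-0.6, 0.5, 0.4]
grip_width: 0.649
pos [ 460.6 -279.    36. ] d_tool mm [-1.   0.5 -0.7] turn about tool x -0.0011 tilt [-0.002  0.002 -1.   ] yaw y -1.784 j6 1.02 t 2.525 F [-0.6  0.5  0.4] g 0.649
```

View pics/w2.png

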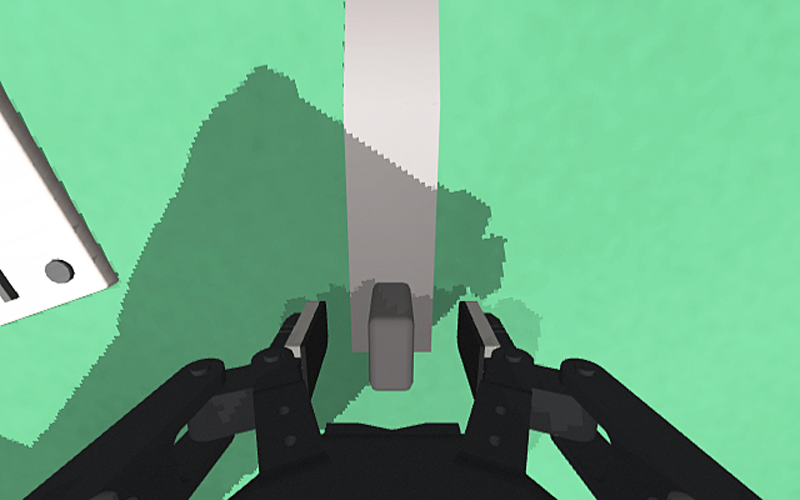

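The fin sits centred between the pads. I'll close and lift.

```bash
python3 -m jog '[[[0,0,0,0,0,0],[0,0,0,0,0,0],[0,0,0,0,0,0],[0,0,0,0,0,0],[0,0,0,0,0,0],[-0.02,0,0,0,0,0],[-0.04,0,0,0,0,0],[0,0,0,0,0,0]]]' 255 70
python3 - <<'E'
from h import *
delta([480,10.8,97],0.1244+np.pi/2)
c,s=wristcam(); crop(c,"w3.png",0,0,640,400,1.25)
E
```

```text
time_s: 3.58
eef_pos: [462.3, -280.4, 99.8]
ee_rot: [-0.074, 0.705, -0.077, -0.702]
force: [0.1, 0.6, -1.8]
grip_width: 0.177
pos [ 462.3 -280.4   99.8] d_tool mm [   1.8 -288.4   44.4] turn about tool x -0.338 tilt [ 0.004 -0.004 -1.   ] yaw y -1.784 j6 1.02 t 3.575 F [ 0.1  0.6 -1.8] g 0.177
```

View pics/w3.png

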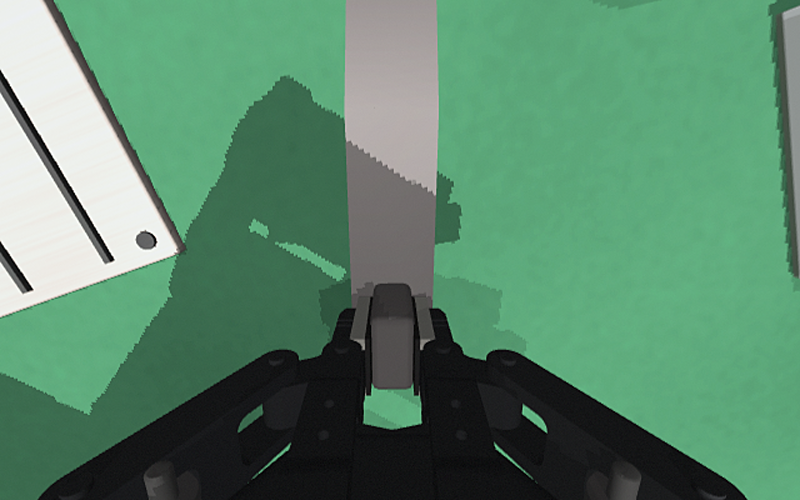

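The wedge is held firmly and the fin is centred. I'll carry it to the lane.

```bash
python3 -m jog '[[[0,-0.048,0.0074,0,0,0],[0,-0.048,0.0074,0,0,0],[0,-0.048,0.0074,0,0,0],[0,-0.048,0.0074,0,0,0],[0,-0.048,0.0074,0,0,0],[0,-0.048,0.0074,0,0,0],[0,0,0,-0.169,0,0],[0,0,0,-0.169,0,0],[0,0,0,0,0,0],[0,0,0,0,0,0]]]'
python3 - <<'E'
from h import *
delta([480,10.8,97],0.1244+np.pi/2)
c,s=wristcam(); crop(c,"w4.png",0,0,640,400,1.25)
E
```

```text
time_s: 4.88
eef_pos: [478.7, 11.3, 96.7]
ee_rot: [-0.043, -0.705, -0.043, 0.706]
force: [0.2, 0.3, -0.5]
grip_width: 0.178
pos [478.7  11.3  96.7] d_tool mm [-0.3  0.7 -1.3] turn about tool x -0.0037 tilt [-0.001  0.    -1.   ] yaw y -1.45 j6 1.23 t 4.875 F [ 0.2  0.3 -0.5] g 0.178
```

View pics/w4.png

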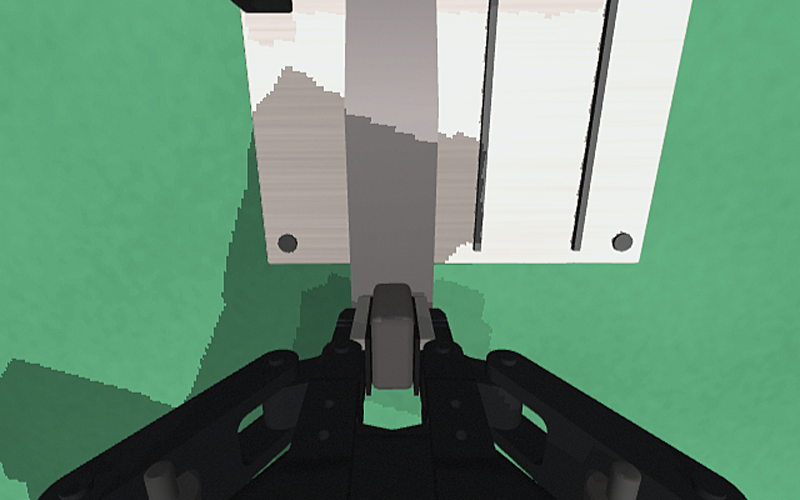

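The near plate edge runs level in the image, from (268,263) to (640,263), so yaw is aligned. I'll refine the cradle pose.

```bash
python3 - <<'E'
from h import *
c,s=wristcam(); k=1.25
im=cv2.cvtColor(c["image"],cv2.COLOR_RGB2HSV)
def f(p,z=10): return ray(c,(p[0]/k,p[1]/k),z)
L,Rr=f((268,263)),f((640,263)); d=L-Rr; print(L.round(1),Rr.round(1),np.linalg.norm(d),np.arctan2(-d[0],d[1]))
yaw=np.arctan2(-d[0],d[1]); e=np.array([np.cos(yaw),np.sin(yaw)]); ctr=(L+Rr)[:2]/2+120*e; print("ctr",ctr)
for p in [(478,250),(577,250),(492,0),(610,0)]:
    q=f(p,14)[:2]-ctr; print("rail cradle xy",(q@e).round(1),(q@np.array([-e[1],e[0]])).round(1))
q=f((287,242))[:2]-ctr;print("bolt",q@e,q@np.array([-e[1],e[0]]));q=f((622,242))[:2]-ctr;print("bolt",q@e,q@np.array([-e[1],e[0]]))
E
```

```text
[466.1  89.5  10. ] [ 495.  -147.5   10. ] 238.79733234128832 0.12133988240321793
ctr [599.66016525 -14.47982135]
rail cradle xy -110.0 -13.8
rail cradle xy -110.0 -75.6
rail cradle xy 25.0 -11.8
rail cradle xy 25.0 -72.7
bolt -105.97471641350548 106.02129222263582
bolt -105.98036566871974 -105.27936832426514
```

```bash
python3 - <<'E'
from h import *
c,s=wristcam(); g=c["image"].astype(int).sum(2); hsv=cv2.cvtColor(c["image"],cv2.COLOR_RGB2HSV)
ctr=np.array([599.4,-14.5]);yaw=.123; e=np.array([np.cos(yaw),np.sin(yaw)]);n=np.array([-e[1],e[0]])
for a,b in[((372,0),(402,0)),((452,0),(500,0))]:
    P=[]
    for v in range(15,195,6):
        row=g[v,a[0]:b[0]]; t=np.where(row<row.max()*0.4)[0]
        if len(t): P.append(ray(c,(a[0]+t.mean(),v),14)[:2])
    P=np.array(P)-ctr; x,y=P@e,P@n; f=np.polyfit(x,y,1); print(len(P),f, "y at -110,20:",np.polyval(f,[-110,20]),"resid",np.std(y-np.polyval(f,x)))
# near edge: column transitions green->grey
for cols in[range(216,275,6),range(355,505,6)]:
  pass
P=[]
for u in list(range(220,275,5))+list(range(400,505,5)):
    col=hsv[195:225,u,1].astype(int); t=np.where(col>60)[0]
    if len(t): P.append(ray(c,(u,195+t[0]-.5),10)[:2])
P=np.array(P)-ctr;x,y=P@e,P@n;f=np.polyfit(y,x,1);print("near edge x=",f, "resid",np.std(x-np.polyval(f,y)))
E
```

```text
30 [-2.78544616e-04 -1.20383652e+01] y at -110,20: [-12.00772528 -12.04393608] resid 0.49616524297096104
30 [ 2.23865968e-02 -7.30683756e+01] y at -110,20: [-75.53090127 -72.62064368] resid 2.4751379756080776
near edge x= [-6.54463175e-03 -1.19584992e+02] resid 2.141711374473458
```

```bash
python3 -m jog '[[[0.02,0,-0.001,-0.003,0,0],[0.018,0,0,0,0,0],[0.01,0,0,0,0,0],[0.002,0,0,0,0,0],[0,0,0,0,0,0],[0,0,0,0,0,0]]]'
python3 - <<'E'
from h import *
delta([480.3,11.9,46],0.123+np.pi/2)
E
```

```text
time_s: 5.78
eef_pos: [479.8, 11.7, 48.1]
ee_rot: [-0.045, -0.706, -0.045, 0.706]
force: [-4.7, 2.1, 9.5]
grip_width: 0.178
pos [479.8  11.7  48.1] d_tool mm [ 2.1 -0.2 -0.5] turn about tool x 0.0037 tilt [-0.  0. -1.] yaw y -1.444 j6 1.22 t 5.775 F [-4.7  2.1  9.5] g 0.178
```

```bash
python3 -m jog '[[[-0.0005,0,-0.015,0,0,0],[0,0,-0.015,0,0,0],[0,0,-0.015,0,0,0],[0,0,0,0,0,0]]]'
python3 - <<'E'
from h import *
delta([574.6,23.6,46],0.123+np.pi/2)
c,s=wristcam(); crop(c,"w5.png",0,0,640,400,1.25)
E
```

```text
time_s: 6.28
eef_pos: [525.7, 17.1, 48.1]
ee_rot: [0.045, 0.707, 0.045, -0.705]
force: [1.3, -0.2, 1.2]
grip_width: 0.175
pos [525.7  17.1  48.1] d_tool mm [  2.3  -0.3 -49.4] turn about tool x 0.0039 tilt [ 0.002 -0.    -1.   ] yaw y -1.444 j6 1.25 t 6.275 F [ 1.3 -0.2  1.2] g 0.175
```

View pics/w5.png

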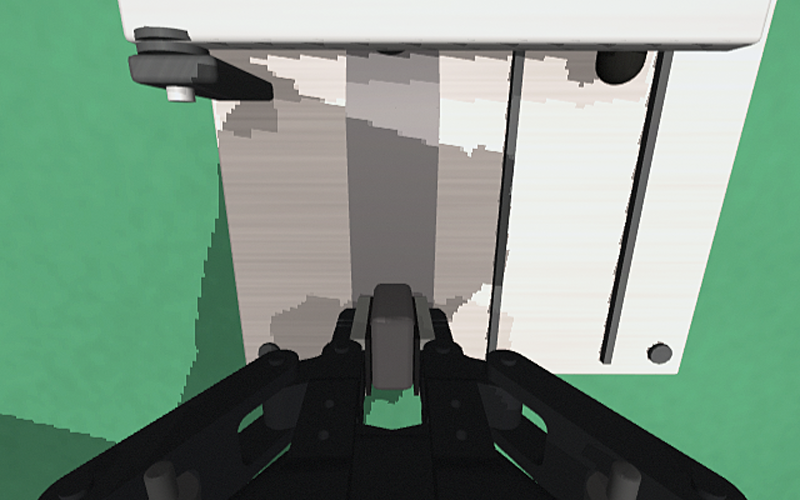

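The ball at (390,50) lines up with the wedge's centre line (392). I'll push in.

```bash
python3 -m jog '[[[0,0,-0.008,0,0,0],[0,0,-0.008,0,0,0],[0,0,-0.008,0,0,0]]]'; python3 -m jog '[[[0,0,-0.008,0,0,0],[0,0,-0.008,0,0,0],[0,0,-0.008,0,0,0],[0,0,-0.001,0,0,0],[0,0,0,0,0,0]]]'
python3 - <<'E'
from h import *
delta([574.6,23.6,46],0.123+np.pi/2)
c=vision.capture("side"); crop(c,"s5.png",240,160,400,270,5)
c=vision.capture("wrist"); crop(c,"w6.png",0,0,640,400,1.25)
E
```

```text
time_s: 6.7
eef_pos: [544.7, 20.0, 48.0]
ee_rot: [-0.045, -0.702, -0.045, 0.709]
force: [-24.2, -4.3, 20.0]
grip_width: 0.175
time_s: 7.32
eef_pos: [572.0, 23.4, 48.1]
ee_rot: [-0.045, -0.705, -0.045, 0.706]
force: [-5.7, -0.5, 6.8]
grip_width: 0.174
pos [572.   23.4  48.1] d_tool mm [ 2.1  0.1 -2.6] turn about tool x 0.0041 tilt [-0.002  0.    -1.   ] yaw y -1.444 j6 1.28 t 7.325 F [-5.7 -0.5  6.8] g 0.174
```

View pics/s5.png

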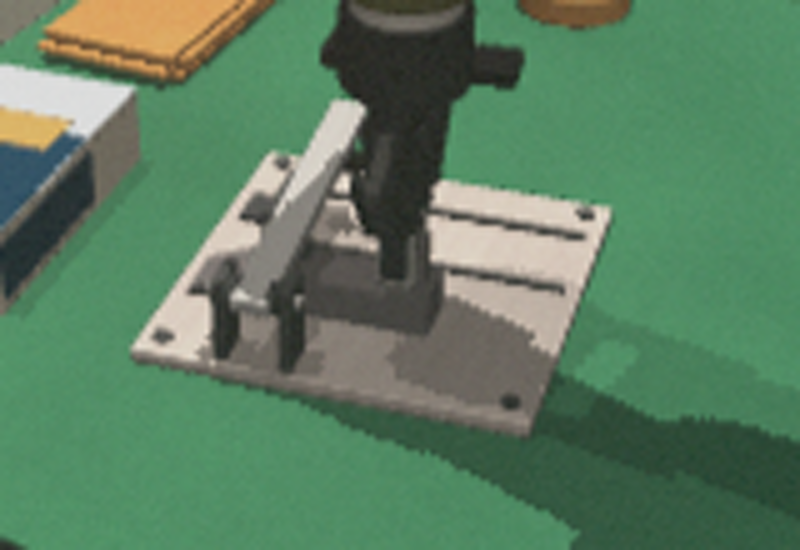

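View pics/w6.png

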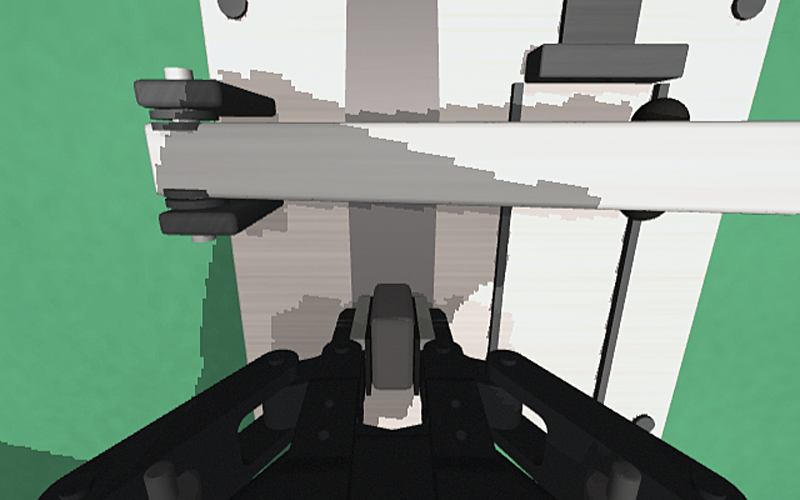

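The side view shows the arm raised with the wedge under it. In the wrist view the ball's line sits on the flat section, well ahead of the fin. I'll release and lift off.

```bash
python3 -m jog '[[[0,0,0,0,0,0],[0,0,0,0,0,0],[0,0,0,0,0,0],[-0.01,0,0,0,0,0],[-0.03,0,0,0,0,0],[-0.05,0,0,0,0,0],[-0.05,0,0,0,0,0],[0,0,0,0,0,0]]]' 90
python3 - <<'E'
from h import *
c,s=wristcam(); crop(c,"w7.png",0,0,640,400,1.25)
c2=vision.capture("top"); crop(c2,"t7.png",200,130,460,290,3)
c3=vision.capture("side"); crop(c3,"s7.png",200,150,400,320,4)
delta([468,322,200],0.32+np.pi/2)
E
```

```text
time_s: 8.43
eef_pos: [574.8, 23.2, 192.3]
ee_rot: [0.046, 0.709, 0.044, -0.703]
force: [-0.9, -0.8, -0.8]
grip_width: 0.65
pos [572.7  23.5 187. ] d_tool mm [ -12.7 -309.4   66.1] turn about tool x -0.1928 tilt [-0.001  0.    -1.   ] yaw y -1.444 j6 1.28 t 8.575 F [-1.1  1.  -1. ] g 0.649
```

View pics/w7.png

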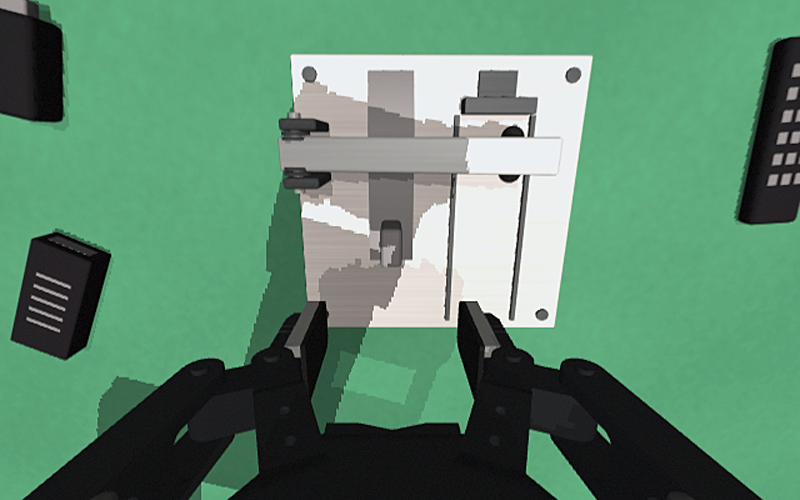

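View pics/s7.png

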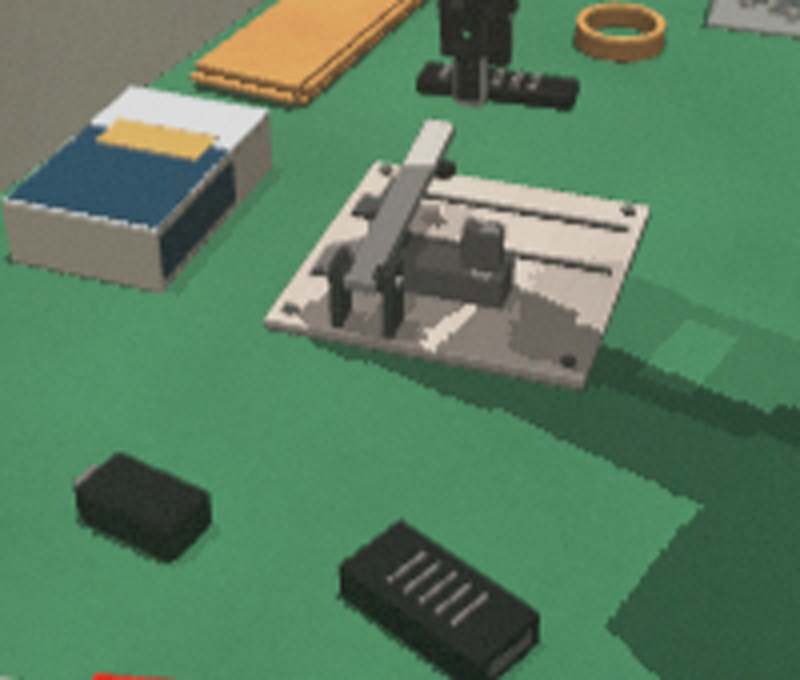

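```bash
python3 - <<'E'
from h import *
c,s=wristcam(); print(s["eef_pos"],s["dq"].round(3))
cv2.imwrite("pics/w8.png",c["image"][:,:,::-1]); 
im=c["image"]; g=im.astype(int); hsv=cv2.cvtColor(im,cv2.COLOR_RGB2HSV)
crop(c,"w8a.png",210,30,490,280,2.85)
# receiver mask
m=((hsv[...,2]<75)&(hsv[...,1]<110)).astype(np.uint8)
n,l,st,ce=cv2.connectedComponentsWithStats(m)
for i in range(1,n):
    if st[i,4]>300: print(st[i],ce[i])
crop(c,"w8b.png",0,170,110,300,5)
E
```

```text
[572.74380818  23.4845185  187.03267885] [-0.     0.016  0.007 -0.    -0.001 -0.001]
[   0    0   46   93 3457] [20.07058143 48.14868383]
[ 598   24   42  153 3355] [624.38718331 117.84351714]
[221  90  42  18 520] [239.5         97.03461538]
[225 131  40  18 540] [242.93148148 139.54074074]
[   5  184   81  103 5061] [ 43.59454653 233.70993875]
[   20   241   590   159 42924] [312.67694064 347.97518871]
```

View pics/w8a.png

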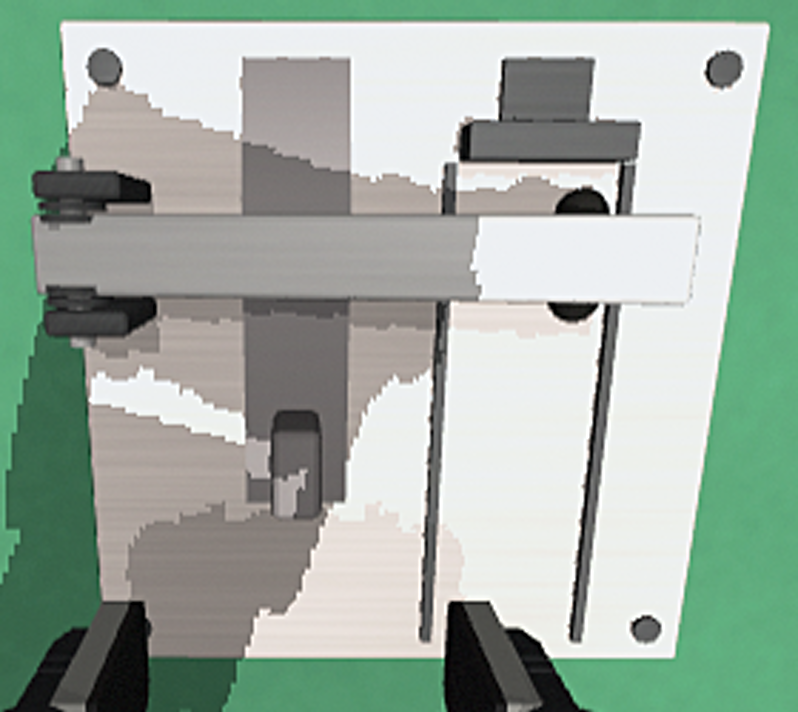

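View pics/w8b.png

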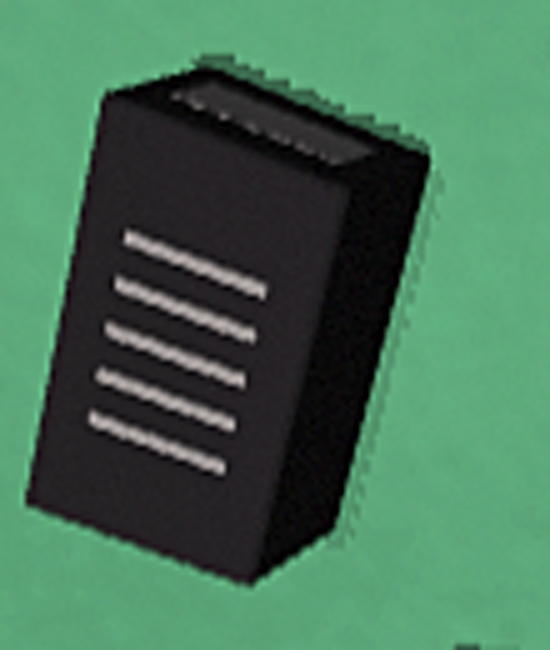

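```bash
python3 - <<'E'
from h import *
c,s=wristcam()
A=lambda p,z:ray(c,(210+(p[0]+.5)/2.85-.5,30+(p[1]+.5)/2.85-.5),z)[:2]
B=lambda p,z:ray(c,((p[0]+.5)/5-.5,170+(p[1]+.5)/5-.5),z)[:2]
C=[A(p,10) for p in [(61,22),(769,25),(677,657)]]
for q in C: print(q.round(1))
print("sides",np.linalg.norm(C[0]-C[1]),np.linalg.norm(C[2]-C[1]))
d=C[0]-C[1];e2=C[1]-C[2]; yaw=np.arctan2(-d[0],d[1]);y2=np.arctan2(e2[1],e2[0]);print("yaw",yaw,y2)
ctr=(C[0]+C[2])/2; print("ctr",ctr)
yaw=(yaw+y2)/2;e=np.array([np.cos(yaw),np.sin(yaw)]);n=np.array([-e[1],e[0]])
def cr(q): q=q-ctr; return np.round([q@e,q@n],1)
for nm,p,z in [("railL far",(451,165),14),("railL near",(426,640),14),("railR far",(628,162),14),("railR near",(576,640),14),("noseL",(242,58),15),("noseR",(351,58),15),("rearL",(246,502),35),("rearR",(345,502),35),("stop face",(550,160),10),("bolt",(104,67),10),("bolt",(724,69),10),("bolt",(646,629),10)]: print(nm,cr(A(p,z)))
P=[B(p,26) for p in[(107,92),(350,185),(252,582),(27,502)]]
print(np.array(P).round(1),"len",[np.linalg.norm(P[i]-P[(i+1)%4]).round(1) for i in range(4)])
rc=sum(P)/4; a=(P[0]-P[3])+(P[1]-P[2]);ya=np.arctan2(a[1],a[0]);b=(P[0]-P[1])+(P[3]-P[2]);print("rec",rc,ya,np.arctan2(-b[0],b[1]))
E
```

```text
[701.6 119. ]
[ 730.7 -116.3]
[ 496.1 -147.1]
sides 237.0415575237252 236.61339369781442
yaw 0.12312380648608817 0.13074151571734247
ctr [598.8382102  -14.05074114]
railL far [ 73.7 -13.3]
railL near [-108.8  -13. ]
railR far [ 74.6 -74.4]
railR near [-108.8  -74.5]
noseL [107.   58.3]
noseR [107.  22.]
rearL [-42.2  58.4]
rearR [-42.2  22.5]
stop face [ 75.6 -48.5]
bolt [105.1 105.5]
bolt [ 104.5 -105. ]
bolt [-105.8 -104.4]
[[529.5 326.4]
 [515.  278.2]
 [412.3 312.2]
 [427.3 360.4]] len [np.float64(50.3), np.float64(108.2), np.float64(50.5), np.float64(107.7)]
rec [471.02066618 319.31112143] -0.32057190885361003 -0.2979869908071501
```

The wedge is at cradle (32.4, 40.3), beside wedge_place, and the receiver is at roughly (469, 322), yaw -0.31. I'll move above the receiver.

```bash
python3 - <<'E'
from h import *
delta([450,328,170],-0.31+np.pi/2)
E
```

```text
pos [572.7  23.5 186.6] d_tool mm [  16.9 -317.6   83. ] turn about tool x 0.4372 tilt [-0.002  0.    -1.   ] yaw y -1.444 j6 1.28 t 8.675 F [-0.2  0.2 -0.2] g 0.649
```

```bash
python3 -m jog '[[[0.0024,-0.0454,0.0119,0,0,0],[0.0024,-0.0454,0.0119,0,0,0],[0.0024,-0.0454,0.0119,0,0,0],[0.0024,-0.0454,0.0119,0,0,0],[0.0024,-0.0454,0.0119,0,0,0],[0.0024,-0.0454,0.0119,0,0,0],[0.0024,-0.0454,0.0119,0,0,0],[0,0,0,0.146,0,0],[0,0,0,0.146,0,0],[0,0,0,0.145,0,0],[0,0,0,0,0,0],[0,0,0,0,0,0]]]' 0
python3 - <<'E'
from h import *
delta([450,328,170],-0.31+np.pi/2)
c,s=wristcam(); crop(c,"w9.png",0,0,640,400,1.25)
E
```

```text
time_s: 10.18
eef_pos: [450.1, 328.0, 170.5]
ee_rot: [0.108, -0.699, 0.108, 0.699]
force: [0.8, -0.1, 0.1]
grip_width: 0.997
pos [450.1 328.  170.5] d_tool mm [0.5 0.  0.1] turn about tool x 0.0029 tilt [-0.001 -0.    -1.   ] yaw y -1.878 j6 2.3 t 10.175 F [ 0.8 -0.1  0.1] g 0.997
```

View pics/w9.png

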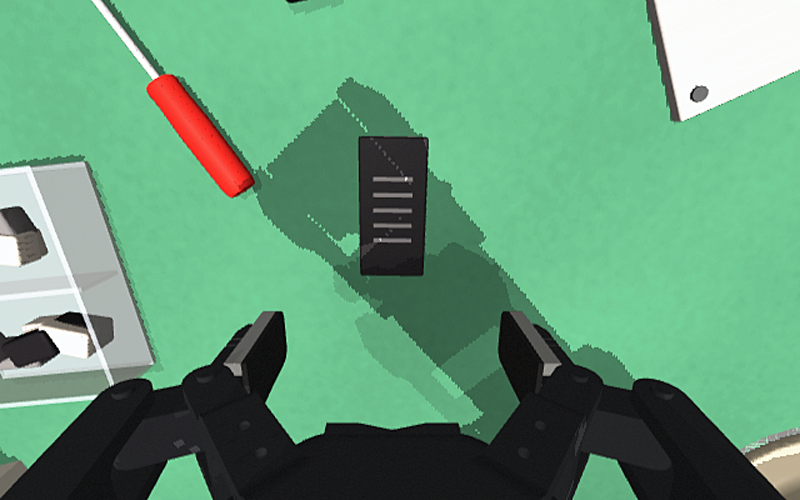

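The receiver sits upright in view, at (360–428, 138–275).

```bash
python3 - <<'E'
from h import *
c,s=wristcam()
hsv=cv2.cvtColor(c["image"],cv2.COLOR_RGB2HSV); m=(c["image"].max(2)<70).astype(np.uint8)
m[:,:280]=0;m[:,350:]=0;m[225:]=0;m[:105]=0
m=cv2.morphologyEx(m,3,np.ones((9,9)))
n,l,st,ce=cv2.connectedComponentsWithStats(m);i=1+np.argmax(st[1:,4]);print(st[i])
cs,_=cv2.findContours((l==i).astype(np.uint8),0,2);P=cs[0][:,0]
H=np.array([ray(c,p,26)[:2] for p in P],np.float32); r=cv2.minAreaRect(H);print(r)
k=1.25
Q=[ray(c,(p[0]/k,p[1]/k),26)[:2] for p in [(360,138),(428,138),(424,275),(361,275)]];print(np.array(Q).round(1),np.mean(Q,0),[np.linalg.norm(Q[i]-Q[(i+1)%4]).round(1) for i in range(4)])
a=Q[0]+Q[1]-Q[2]-Q[3];print(np.arctan2(a[1],a[0]))
E
```

```text
[ 287  109   56  112 5966]
((469.7318115234375, 321.39794921875), (51.77245330810547, 108.8355941772461), 71.80294799804688)
[[527.5 327.7]
 [512.4 280.2]
 [410.2 312.9]
 [425.8 362. ]] [468.96443562 320.67779943] [np.float64(49.8), np.float64(107.3), np.float64(51.5), np.float64(107.3)]
-0.31751863091254623
```

```bash
python3 - <<'E'
from h import *
delta([431.3,333.6,14],-0.315+np.pi/2)
E
```

```text
pos [450.2 328.  170.7] d_tool mm [156.7   0.4  19.7] turn about tool x 0.0069 tilt [-0. -0. -1.] yaw y -1.879 j6 2.3 t 10.275 F [-0.3  0.2 -0.7] g 0.999
```

```bash
python3 -m jog '[[[0,0.0004,0.0197,0.007,0,0],[0.05,0,0,0,0,0],[0.05,0,0,0,0,0],[0.035,0,0,0,0,0],[0.018,0,0,0,0,0],[0.0037,0,0,0,0,0],[0,0,0,0,0,0]]]' 0
python3 - <<'E'
from h import *
delta([431.3,333.6,14],-0.315+np.pi/2)
c,s=wristcam(); crop(c,"w10.png",0,0,640,400,1.25)
E
```

```text
time_s: 11.15
eef_pos: [431.8, 334.1, 15.3]
ee_rot: [-0.112, 0.699, -0.111, -0.698]
force: [-0.0, -0.1, -0.4]
grip_width: 1.003
pos [431.8 334.1  15.3] d_tool mm [1.3 0.6 0.3] turn about tool x -0.0016 tilt [ 0.002  0.001 -1.   ] yaw y -1.887 j6 2.33 t 11.15 F [-0.  -0.1 -0.4] g 1.003
```

View pics/w10.png

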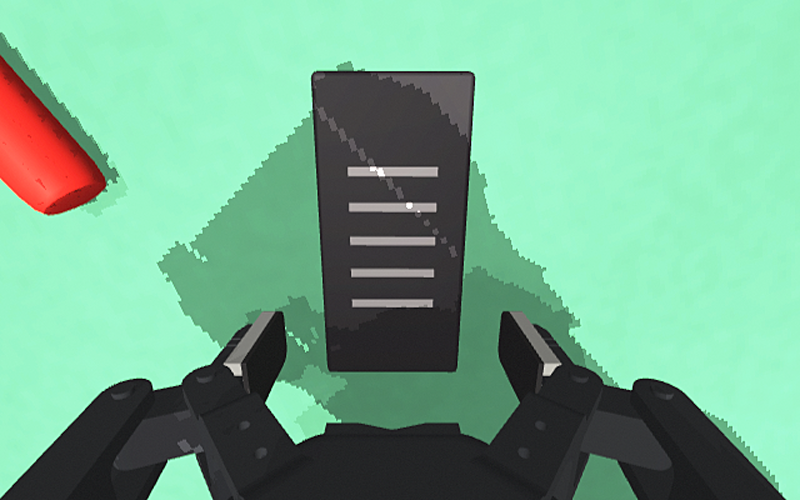

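```bash
python3 -m jog '[[[0,0,0,0,0,0],[0,0,0,0,0,0],[0,0,0,0,0,0],[0,0,0,0,0,0],[0,0,0,0,0,0],[-0.02,0,0,0,0,0],[-0.04,0,0,0,0,0],[-0.03,0,0,0,0,0],[0,0,0,0,0,0],[0,0,0,0,0,0]]]' 255 50
python3 - <<'E'
from h import *
delta([503.3,-71.1,105],0.1265+np.pi/2)
c,s=wristcam(); crop(c,"w11.png",0,0,640,400,1.25)
E
```

```text
time_s: 12.45
eef_pos: [430.7, 333.4, 102.8]
ee_rot: [0.111, -0.698, 0.112, 0.699]
force: [-0.1, -0.2, -2.4]
grip_width: 0.595
pos [430.7 333.4 102.8] d_tool mm [  -2.   361.7 -195. ] turn about tool x -0.4433 tilt [-0.002 -0.001 -1.   ] yaw y -1.888 j6 2.33 t 12.45 F [-0.1 -0.2 -2.4] g 0.595
```

View pics/w11.png

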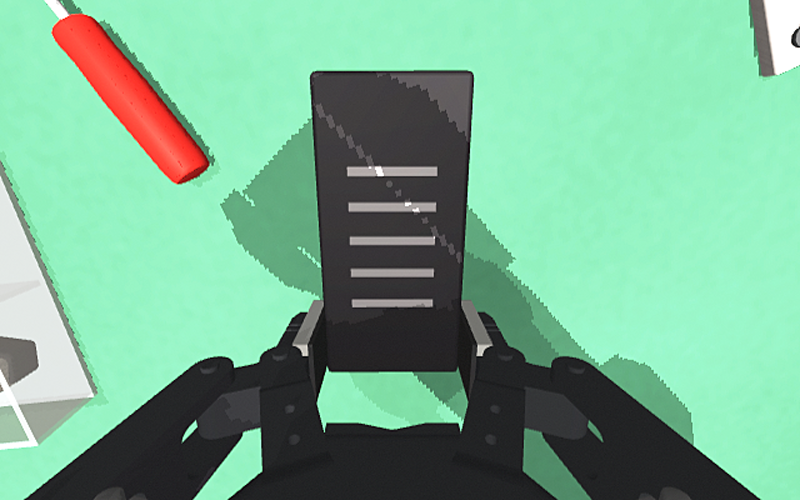

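```bash
python3 -m jog '[[[0,0.0402,-0.0217,0,0,0],[0,0.0402,-0.0217,0,0,0],[0,0.0402,-0.0217,0,0,0],[0,0.0402,-0.0217,0,0,0],[0,0.0402,-0.0217,0,0,0],[0,0.0402,-0.0217,0,0,0],[0,0.0402,-0.0217,0,0,0],[0,0.0402,-0.0217,0,0,0],[0,0.0402,-0.0214,0,0,0],[0,0,0,-0.148,0,0],[0,0,0,-0.148,0,0],[0,0,0,-0.147,0,0]]]'
python3 -m jog '[[[0,0,0,0,0,0],[0,0,0,0,0,0]]]'
python3 - <<'E'
from h import *
delta([503.3,-71.1,50],0.1265+np.pi/2)
c,s=wristcam(); crop(c,"w12.png",0,0,640,400,1.25)
E
```

```text
time_s: 14.0
eef_pos: [503.3, -70.8, 102.8]
ee_rot: [-0.046, -0.705, -0.047, 0.706]
force: [-0.5, 0.6, -1.5]
grip_width: 0.596
time_s: 14.25
eef_pos: [503.7, -70.8, 103.6]
ee_rot: [-0.043, -0.705, -0.044, 0.706]
force: [0.3, 0.3, -2.7]
grip_width: 0.594
pos [503.7 -70.8 103.6] d_tool mm [53.6  0.3  0.4] turn about tool x -0.0031 tilt [-0.001  0.    -1.   ] yaw y -1.447 j6 1.08 t 14.25 F [ 0.3  0.3 -2.7] g 0.594
```

View pics/w12.png

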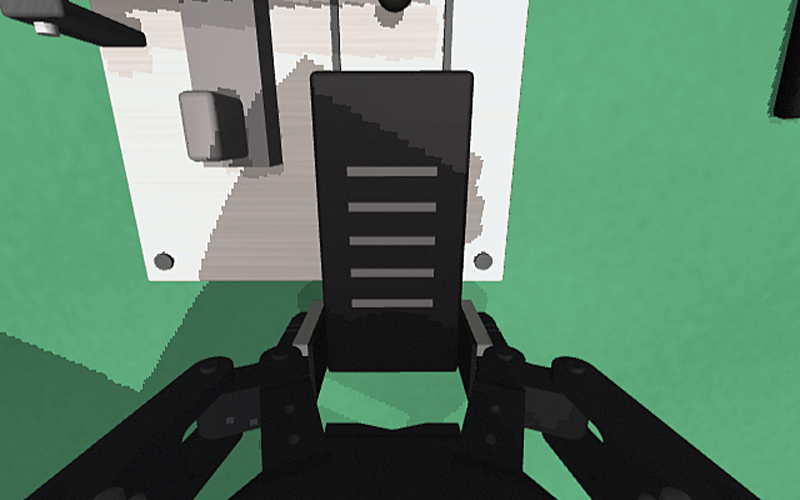

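The rails (about x=335 and 447) and the foot (393) are centred on the receiver (391.5). I'll lower it.

```bash
python3 -m jog '[[[0.03,0,0,-0.002,0,0],[0.03,0,0,0,0,0],[0,0,0,0,0,0],[0,0,0,0,0,0]]]'
python3 - <<'E'
from h import *
delta([503.3,-71.1,25],0.1265+np.pi/2)
c,s=wristcam(); crop(c,"w13.png",0,0,640,400,1.25)
E
```

```text
time_s: 14.8
eef_pos: [504.5, -71.0, 45.2]
ee_rot: [0.045, 0.706, 0.045, -0.705]
force: [0.4, -0.0, -2.0]
grip_width: 0.597
pos [504.5 -71.   45.2] d_tool mm [20.2 -0.1  1.3] turn about tool x 0.0011 tilt [ 0.001 -0.    -1.   ] yaw y -1.443 j6 1.07 t 14.8 F [ 0.4 -0.  -2. ] g 0.597
```

View pics/w13.png

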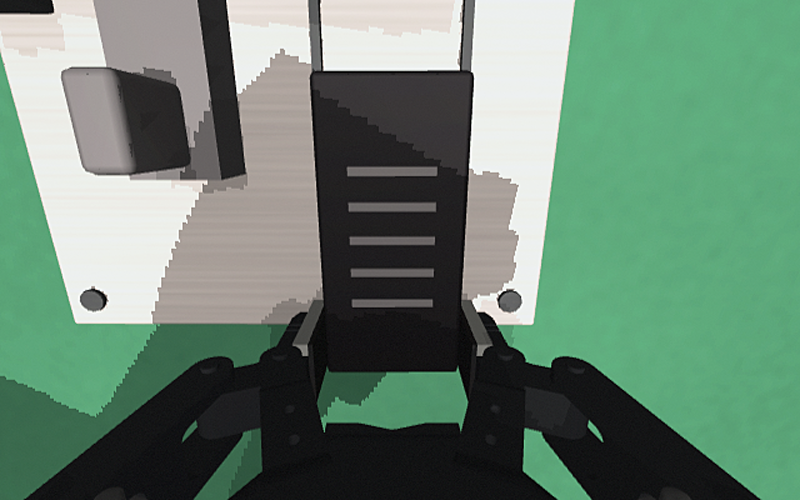

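```bash
python3 -m jog '[[[0.012,0,0,0,0,0],[0.005,0,0,0,0,0],[0.001,0,0,0,0,0],[0,0,0,0,0,0],[0,0,0,0,0,0]]]'
python3 - <<'E'
from h import *
delta([503.3,-71.1,25],0.1265+np.pi/2)
c,s=wristcam(); crop(c,"w14.png",0,0,640,400,1.25)
E
```

```text
time_s: 15.48
eef_pos: [504.1, -70.9, 26.4]
ee_rot: [0.045, 0.706, 0.045, -0.706]
force: [0.1, 0.5, -1.6]
grip_width: 0.594
pos [504.1 -70.9  26.4] d_tool mm [1.4 0.1 0.8] turn about tool x 0.0017 tilt [ 0. -0. -1.] yaw y -1.443 j6 1.07 t 15.475 F [ 0.1  0.5 -1.6] g 0.594
```

View pics/w14.png

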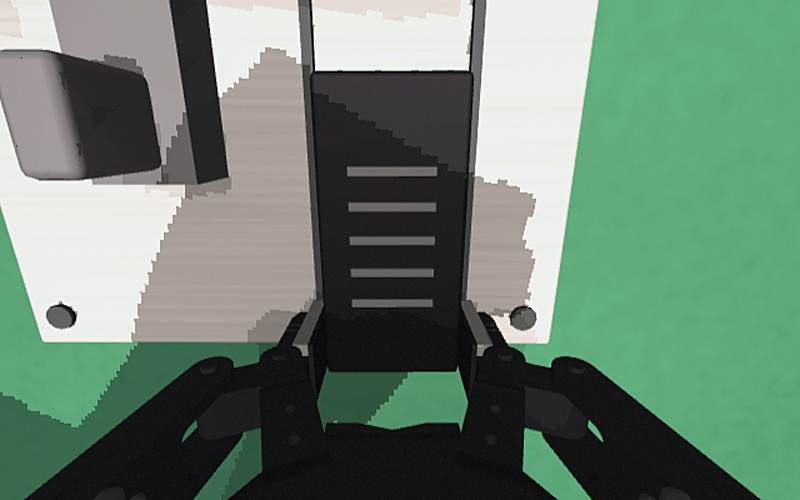

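```bash
python3 -m jog '[[[0.0015,0,0,0.001,0,0],[0,0,0,0,0,0]]]';python3 -m jog '[[[0.001,0,0,0,0,0],[0,0,0,0,0,0]]]'
```

```text
time_s: 15.78
eef_pos: [504.1, -70.9, 25.1]
ee_rot: [0.045, 0.706, 0.045, -0.706]
force: [-1.9, 0.2, 3.6]
grip_width: 0.594
time_s: 16.02
eef_pos: [504.1, -70.9, 25.0]
ee_rot: [0.045, 0.706, 0.045, -0.706]
force: [-5.8, 1.2, 16.1]
grip_width: 0.596
```

Contact with the plate. I'll ease off 1 mm and slide in.

```bash
python3 -m jog '[[[-0.001,0,0,0,0,0],[0,0,-0.012,0,0,0],[0,0,-0.012,0,0,0],[0,0,-0.012,0,0,0],[0,0,-0.012,0,0,0],[0,0,-0.012,0,0,0],[0,0,-0.01,0,0,0],[0,0,0,0,0,0]]]'
python3 - <<'E'
from h import *
delta([584.7,-60.8,25],0.1265+np.pi/2)
c,s=wristcam(); crop(c,"w15.png",0,0,640,400,1.25)
E
```

```text
time_s: 17.02
eef_pos: [574.6, -62.0, 25.1]
ee_rot: [0.045, 0.707, 0.045, -0.705]
force: [3.6, -0.3, 3.7]
grip_width: 0.601
pos [574.6 -62.   25.1] d_tool mm [  0.1   0.1 -10.1] turn about tool x 0.0007 tilt [ 0.003 -0.    -1.   ] yaw y -1.444 j6 1.13 t 17.025 F [ 3.6 -0.3  3.7] g 0.601
```

View pics/w15.png

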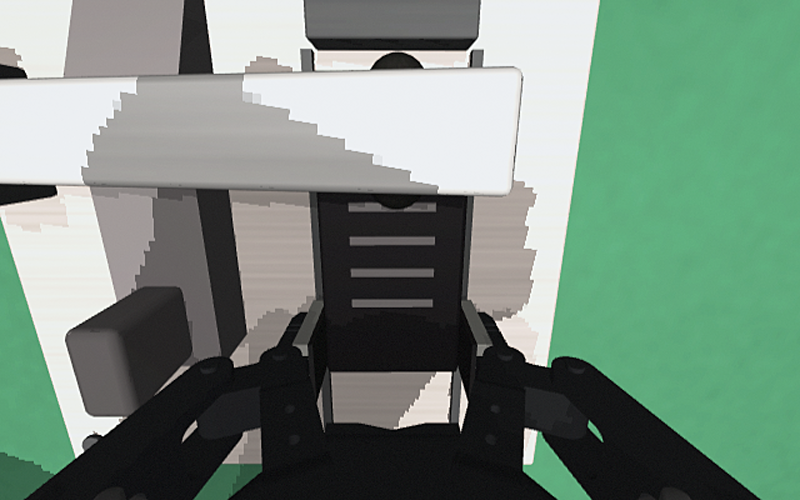

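The receiver's front is under the foot and tracking straight between the rails. I'll finish the slide until it touches the stop.

```bash
python3 -m jog '[[[0,0,-0.004,0,0,0],[0,0,-0.004,0,0,0],[0,0,0,0,0,0]]]'; python3 -m jog '[[[0,0,-0.0015,0,0,0],[0,0,0,0,0,0]]]';python3 -m jog '[[[0,0,-0.0015,0,0,0],[0,0,0,0,0,0]]]'
```

```text
time_s: 17.45
eef_pos: [581.0, -61.0, 25.0]
ee_rot: [-0.045, -0.705, -0.045, 0.706]
force: [-2.0, 0.1, 6.7]
grip_width: 0.597
time_s: 17.7
eef_pos: [582.1, -60.9, 25.0]
ee_rot: [-0.045, -0.705, -0.045, 0.706]
force: [-4.5, -1.1, 8.4]
grip_width: 0.594
time_s: 17.95
eef_pos: [583.6, -60.7, 25.1]
ee_rot: [-0.045, -0.705, -0.045, 0.706]
force: [-4.5, -0.7, 8.0]
grip_width: 0.595
```

```bash
for i in 1; do python3 -m jog '[[[0,0,-0.0015,0,0,0],[0,0,0,0,0,0]]]'; done; python3 -m jog '[[[0,0,-0.0015,0,0,0],[0,0,0,0,0,0]]]'
python3 - <<'E'
from h import *
c,s=wristcam(); crop(c,"w16.png",0,0,640,400,1.25)
E
```

```text
time_s: 18.2
eef_pos: [584.8, -60.6, 25.0]
ee_rot: [-0.045, -0.705, -0.045, 0.707]
force: [-6.5, -1.2, 9.2]
grip_width: 0.595
time_s: 18.45
eef_pos: [584.8, -60.5, 25.0]
ee_rot: [-0.045, -0.703, -0.045, 0.708]
force: [-14.4, -2.9, 15.3]
grip_width: 0.597
```

View pics/w16.png

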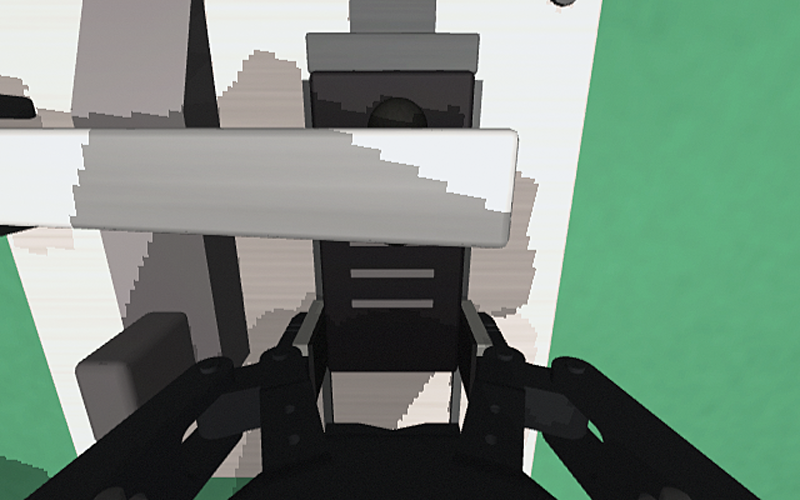

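The receiver is home: motion stopped at the expected spot, the push force jumped to 14 N, and its front edge meets the stop in the image. I'll release and lift.

```bash
python3 -m jog '[[[0,0,0,0,0,0],[0,0,0,0,0,0],[0,0,0,0,0,0],[-0.01,0,0.002,0,0,0],[-0.03,0,0.004,0,0,0],[-0.05,0,0,0,0,0],[-0.05,0,0,0,0,0],[0,0,0,0,0,0],[0,0,0,0,0,0]]]' 35
python3 - <<'E'
from h import *
c,s=wristcam(); crop(c,"w17.png",0,0,640,400,1.25); 
delta([572,23.4,46+100],0.1265+np.pi/2)
E
```

```text
time_s: 19.62
eef_pos: [581.0, -60.8, 164.4]
ee_rot: [-0.045, -0.705, -0.045, 0.706]
force: [0.7, 1.3, -0.3]
grip_width: 0.865
pos [580.8 -60.8 163.8] d_tool mm [ 17.8 -84.6  -2. ] turn about tool x 0.0007 tilt [-0.002  0.001 -1.   ] yaw y -1.444 j6 1.14 t 19.675 F [ 1.1 -1.  -0.4] g 0.866
```

View pics/w17.png

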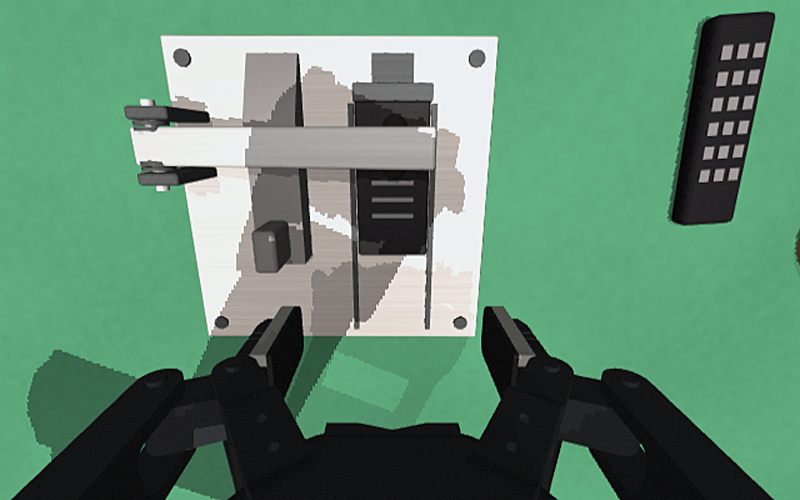

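The receiver is against the stop and the wedge is still in place. Back to the fin.

```bash
python3 -m jog '[[[0,-0.0423,-0.001,0,0,0],[0,-0.0423,-0.001,0,0,0],[0,0,0,0,0,0],[0.04,0,0,0,0,0],[0.04,0,0,0,0,0],[0.025,0,0,0,0,0],[0.01,0,0,0,0,0],[0,0,0,0,0,0]]]' 90
python3 - <<'E'
from h import *
c,s=wristcam(); crop(c,"w18.png",0,0,640,400,1.25); 
delta([572,23.4,48.5],0.1265+np.pi/2)
E
```

```text
time_s: 20.68
eef_pos: [572.5, 22.8, 49.4]
ee_rot: [-0.045, -0.705, -0.045, 0.706]
force: [-0.6, -0.8, 0.4]
grip_width: 0.648
pos [572.9  22.8  50.2] d_tool mm [ 1.7 -0.7  0.9] turn about tool x 0.0004 tilt [ 0.001 -0.    -1.   ] yaw y -1.444 j6 1.28 t 20.725 F [-0.1 -0.   1.1] g 0.646
```

View pics/w18.png

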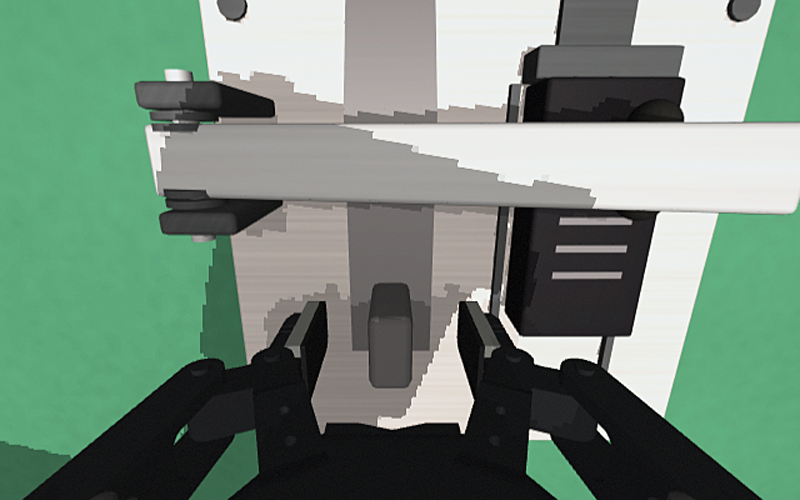

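The fin is centred. I'll close, then draw straight back.

```bash
python3 -m jog '[[[0,-0.0006,0,0,0,0],[0,0,0,0,0,0],[0,0,0,0,0,0],[0,0,0,0,0,0],[0,0,0,0,0,0],[0,0,0.005,0,0,0],[0,0,0.01,0,0,0],[0,0,0.01,0,0,0]]]' 255 70
python3 -m jog '[[[0,0,0.01,0,0,0],[0,0,0.01,0,0,0],[0,0,0.01,0,0,0],[0,0,0.01,0,0,0],[0,0,0.01,0,0,0],[0,0,0.02,0,0,0],[0,0,0.025,0,0,0],[0,0,0,0,0,0]]]'
python3 - <<'E'
from h import *
c,s=wristcam(); crop(c,"w19.png",0,0,640,400,1.25); 
delta([480,10.8,97],0.1244+np.pi/2)
E
```

```text
time_s: 21.72
eef_pos: [549.0, 20.5, 50.5]
ee_rot: [0.045, 0.707, 0.045, -0.704]
force: [5.8, 1.3, 3.1]
grip_width: 0.172
time_s: 22.72
eef_pos: [451.9, 8.4, 50.5]
ee_rot: [-0.045, -0.705, -0.045, 0.706]
force: [-10.1, -3.0, 18.2]
grip_width: 0.177
pos [451.9   8.4  50.5] d_tool mm [-46.6   1.2 -28.1] turn about tool x 0.0031 tilt [-0.003 -0.    -1.   ] yaw y -1.443 j6 1.2 t 22.775 F [-11.6  -3.2  19.4] g 0.177
```

View pics/w19.png

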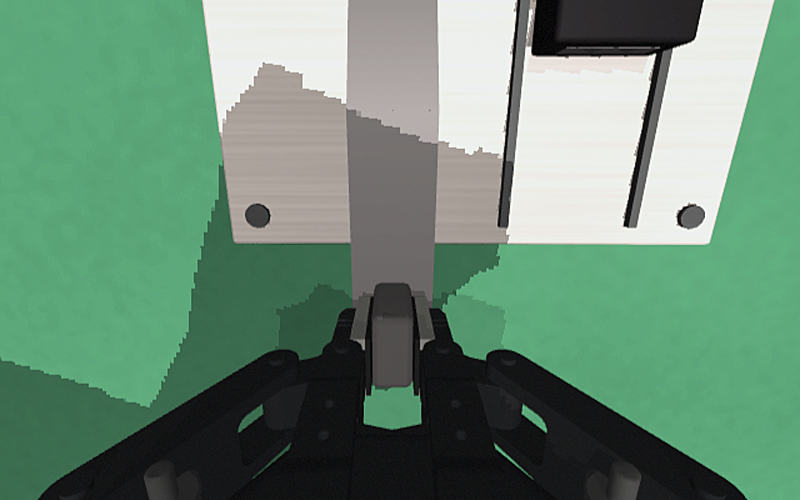

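The wedge is clear of the arm. I'll lift and carry it back to its starting spot on the right.

```bash
python3 -m jog '[[[-0.03,0,0.005,0,0,0],[-0.035,0,0.005,0,0,0],[0,0,0,0,0,0],[0,0,0,0,0,0]]]'
python3 - <<'E'
from h import *
delta([461.2,-279.6,110],-0.2116+np.pi/2)
c=vision.capture("side"); crop(c,"s19.png",240,160,400,270,5)
E
```

```text
time_s: 23.28
eef_pos: [442.7, 7.5, 113.8]
ee_rot: [-0.045, -0.705, -0.045, 0.706]
force: [-0.5, -0.8, -0.9]
grip_width: 0.175
pos [442.7   7.5 113.8] d_tool mm [  3.6 287.1  18.1] turn about tool x 0.3388 tilt [-0.002  0.    -1.   ] yaw y -1.444 j6 1.19 t 23.275 F [-0.5 -0.8 -0.9] g 0.175
```

View pics/s19.png

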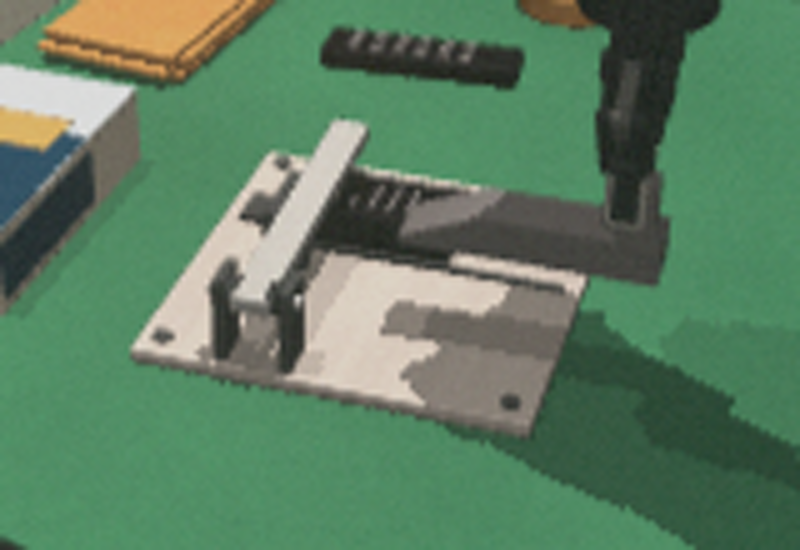

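The arm has come down on the receiver. I'll carry the wedge over to the right.

```bash
python3 -m jog '[[[0,0.041,0.0026,0,0,0],[0,0.041,0.0026,0,0,0],[0,0.041,0.0026,0,0,0],[0,0.041,0.0026,0,0,0],[0,0.041,0.0026,0,0,0],[0,0.041,0.0026,0,0,0],[0,0.041,0.0025,0,0,0],[0,0,0,0.17,0,0],[0,0,0,0.169,0,0],[0,0,0,0,0,0],[0,0,0,0,0,0]]]'
python3 - <<'E'
from h import *
delta([461.2,-279.6,40],-0.2116+np.pi/2)
c,s=wristcam(); crop(c,"w20.png",0,0,640,400,1.25); 
E
```

```text
time_s: 24.7
eef_pos: [461.8, -279.4, 114.0]
ee_rot: [0.074, -0.703, 0.073, 0.704]
force: [0.0, 0.6, -0.9]
grip_width: 0.173
pos [ 461.8 -279.4  114. ] d_tool mm [74.   0.4  0.5] turn about tool x 0.0032 tilt [-0.001  0.001 -1.   ] yaw y -1.779 j6 1.02 t 24.7 F [ 0.   0.6 -0.9] g 0.173
```

View pics/w20.png

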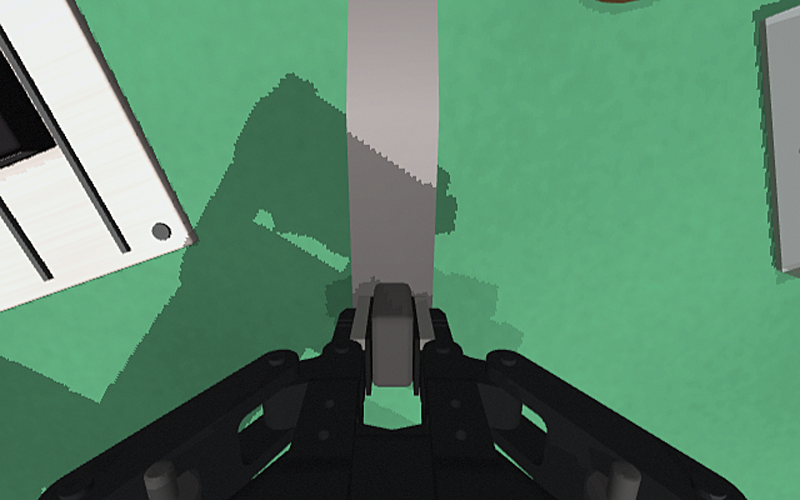

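```bash
python3 -m jog '[[[0.03,0,0.003,0,0,0],[0.025,0,0,0,0,0],[0.012,0,0,0,0,0],[0.003,0,0,0,0,0],[0,0,0,0,0,0],[0,0,0,0,0,0]]]';python3 -m jog '[[[0.002,0,0,0,0,0],[0,0,0,0,0,0]]]'; python3 -m jog '[[[0.0015,0,0,0,0,0],[0,0,0,0,0,0]]]'
```

```text
time_s: 25.5
eef_pos: [459.4, -279.3, 45.5]
ee_rot: [-0.074, 0.704, -0.075, -0.703]
force: [1.4, -0.1, -0.5]
grip_width: 0.177
time_s: 25.75
eef_pos: [459.1, -279.0, 42.7]
ee_rot: [-0.075, 0.703, -0.075, -0.703]
force: [-0.4, 0.1, -0.9]
grip_width: 0.173
time_s: 26.0
eef_pos: [459.0, -279.0, 41.1]
ee_rot: [0.075, -0.703, 0.075, 0.703]
force: [0.3, -0.3, -1.3]
grip_width: 0.178
```

```bash
python3 -m jog '[[[0.0015,0,0,0,0,0],[0,0,0,0,0,0]]]'; python3 -m jog '[[[0.001,0,0,0,0,0],[0,0,0,0,0,0]]]'
```

```text
time_s: 26.25
eef_pos: [459.1, -279.1, 40.5]
ee_rot: [-0.075, 0.703, -0.075, -0.703]
force: [-3.4, 2.7, 8.2]
grip_width: 0.177
time_s: 26.5
eef_pos: [459.2, -279.1, 40.5]
ee_rot: [-0.075, 0.703, -0.075, -0.703]
force: [-7.2, 4.8, 19.4]
grip_width: 0.172
```

Bench contact at the expected height (40.5). I'll ease off, release and retreat upward.

```bash
python3 -m jog '[[[-0.001,0,0,0,0,0],[0,0,0,0,0,0],[0,0,0,0,0,0],[0,0,0,0,0,0],[-0.01,0,0,0,0,0],[-0.03,0,0,0,0,0],[-0.05,0,0,0,0,0],[-0.05,0,0,0,0,0],[-0.04,0,0.03,0,0,0],[0,0,0.04,0,0,0],[0,0,0,0,0,0],[0,0,0,0,0,0]]]' 90
python3 - <<'E'
from h import *
c,s=wristcam(); crop(c,"w21.png",0,0,640,400,1.25); 
print(s["eef_pos"])
c=vision.capture("top"); crop(c,"t21.png",160,130,500,290,2.3)
c=vision.capture("side"); crop(c,"s21.png",170,130,430,330,3)
E
```

```text
time_s: 28.0
eef_pos: [391.0, -264.5, 220.2]
ee_rot: [-0.075, 0.703, -0.075, -0.703]
force: [0.0, -0.8, -0.0]
grip_width: 0.648
[ 391.04075179 -264.53719999  220.15842103]
```

View pics/w21.png

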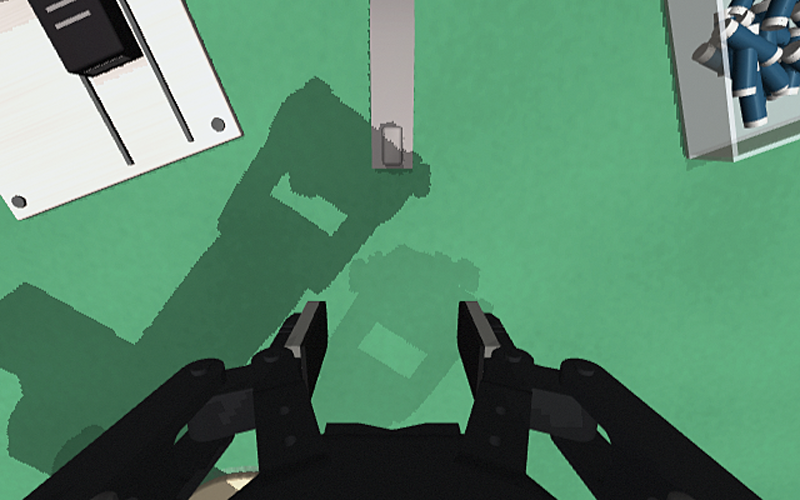

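View pics/t21.png

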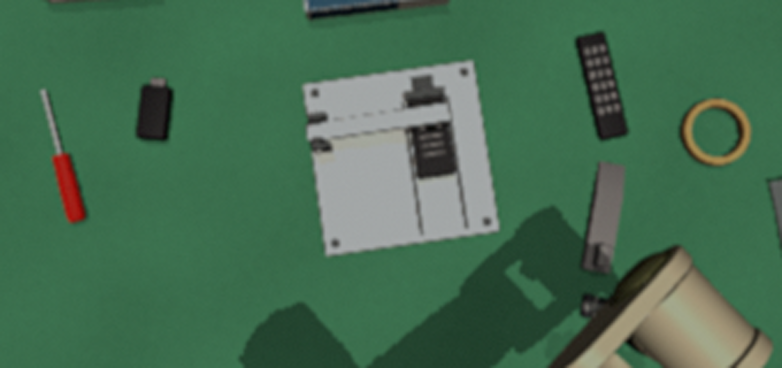

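View pics/s21.png

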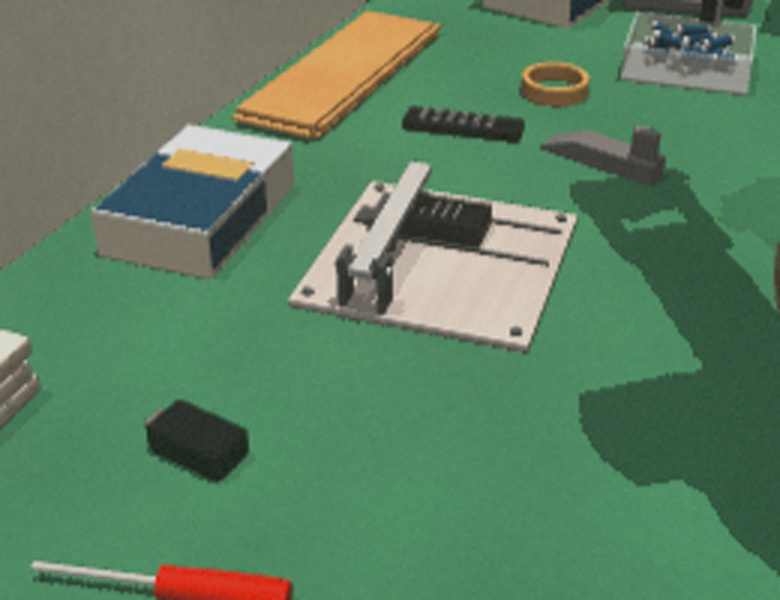

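Everything looks right from these views. I have time for one closer look at the seating against the stop.

```bash
python3 - <<'E'
from h import *
delta([575,-62,200],0.1265+np.pi/2)
E
```

```text
pos [ 391.2 -264.4  219.5] d_tool mm [  19.5 -236.5 -137.3] turn about tool x -0.3378 tilt [-0.  0. -1.] yaw y -1.782 j6 0.94 t 28.15 F [ 0.4 -0.3  0.2] g 0.645
```

```bash
python3 -m jog '[[[0,-0.0395,-0.0229,0,0,0],[0,-0.0395,-0.0229,0,0,0],[0,-0.0395,-0.0229,0,0,0],[0,-0.0395,-0.0229,0,0,0],[0,-0.0395,-0.0229,0,0,0],[0,-0.0395,-0.0228,0,0,0],[0,0,0,-0.169,0,0],[0.0195,0,0,-0.169,0,0],[0,0,0,0,0,0],[0,0,0,0,0,0]]]'
python3 - <<'E'
from h import *
c,s=wristcam(); crop(c,"w22.png",100,0,420,240,2.5)
E
```

```text
time_s: 29.4
eef_pos: [575.1, -61.5, 200.6]
ee_rot: [0.044, 0.706, 0.043, -0.706]
force: [-0.6, -0.3, 0.4]
grip_width: 0.653
```

View pics/w22.png

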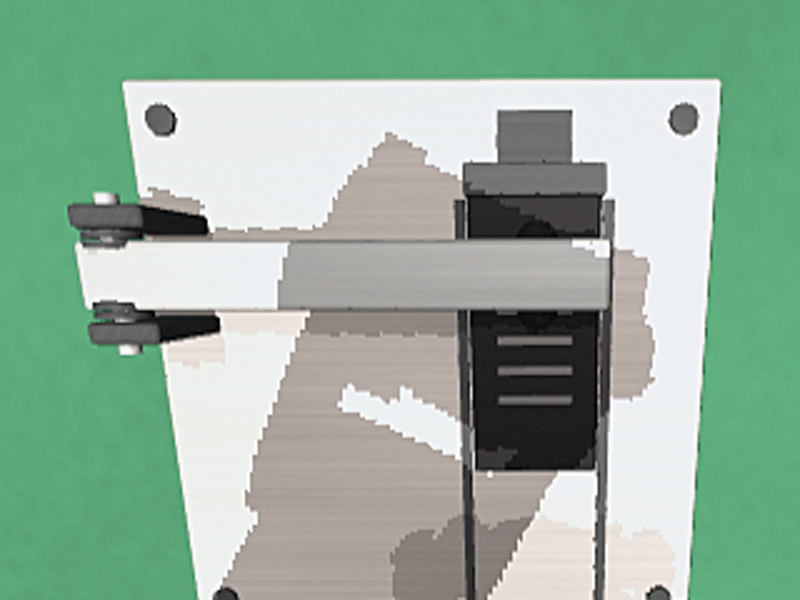

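```bash
python3 - <<'E'
from h import *
c,s=wristcam()
A=lambda p,z:ray(c,(100+p[0]/2.5,p[1]/2.5),z)[:2]
yaw=.1265;e=np.array([np.cos(yaw),np.sin(yaw)]);n=np.array([-e[1],e[0]]);ctr=np.array([598.8,-13.8])
for nm,p,z in [("rearL",(475,469),36),("rearR",(594,469),36),("front",(535,195),36),("stop top near edge",(535,195),28),("armtipL",(610,240),71),("armtip",(607,310),71),("far edge",(420,80),10)]:
    q=A(p,z)-ctr;print(nm,q@e,q@n)
E
```

```text
rearL -34.04863919923083 -19.862948202781816
rearR -34.205311073995816 -70.33030237959355
front 73.81838235042169 -45.5861488782369
stop top near edge 74.60307384536333 -45.60242455870808
armtipL 55.9962590645139 -71.1547078849318
armtip 32.75021636210468 -70.73165791139041
far edge 118.97823705135222 -0.028804153922892813
```

```bash
python3 - <<'E'
from rig import workorder, ctrl
print(ctrl.sense()["time_s"]); print(workorder.finish_job())
E
```

```text
29.5
the job is handed in; nothing more can be done
None
```

The receiver is clamped in the cradle, and I handed the job in at 29.5 s of the 72 s allowed; no verdict came back.

- **Wedge in:** I pushed it under the arm to about cradle (32, 40), near wedge_place. The arm stayed up on the flat top after I let go. The highest force I read while pushing was about 31 N (24 N along the push, 20 N upward), above the 8–15 N expected, and the wrist reading was far below its limit.
- **Receiver:** I slid it along the channel until it met the end stop; motion ended where expected and the push force rose to 14 N.
- **Wedge out:** I drew it straight back and set it on its base near its starting spot on the right, clear of the cradle. It touched the bench at the expected height.

**Last checks:**
- **Seating:** The receiver's rear edge measured at cradle x = -34 (-35 when home). Its front edge came within about 1 mm of the stop face, which is within the calibration error.
- **Clamping:** The side and wrist views show the arm lowered onto the receiver. I didn't measure the arm angle directly.
- **Other objects:** The adapter, remote control, screwdriver and tape look unmoved in the last top view.
- **Robot:** The gripper was clear of everything at hand-in.

No check failed. The only disagreement was a 1–1.5 % scale error in the wrist-camera measurements.

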